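Put the fingerprint reader away behind the bifold door

ROBOT

A 6-joint arm with a two-finger parallel gripper is mounted at the origin on the work surface. World frame = base frame: x ahead of the robot, y to its left, z up, the work surface at z = 0. Lengths are in m, angles in rad, forces in N, time in s.
With the tool pointing down it reaches from about 0.35 to 0.775 m from the base axis. Payload 7.3 kg.
Tool frame: the origin (TCP) lies on the mounting face of the last link; the fingertips stand 178 mm ahead of it and the grasp point (between the pads) lies 159 mm ahead of it (robot.tcp_to_tips is the distance from the TCP to the fingertips, in m); z points along the fingers, y is the direction in which the jaws open and shut (so a half turn about z gives the same grasp; the last joint's range is limited). The gripper opens to 92 mm and grips with 3 to 60 N. Pads are 19 mm wide; open, the fingers measure 130 mm over their backs; the gripper's body (75 mm by 190 mm) begins 47 mm behind the grasp point.
Start: joints at [-0.146, 0.342, 1.524, -0, 1.275, -0.146], TCP at [0.525, 0, 0.405] pointing down, gripper open.
Joint ranges: [-2.53, 2.53], [-0.77, 2.02], [0.04, 2.7], [-1, 4.14], [0.28, 2.66], [-3.11, 3.11]. Speed limits (rad/s): [2.57, 2.57, 3.14, 3.14, 3.14, 3.14].

INTERFACE

Orientations are given as [roll, pitch, yaw] about the fixed x, y, z axes, in that order (R = Rz(yaw) Ry(pitch) Rx(roll)).
In Python, from cell import robot, viewer gives the robot as it stands.
- The arm moves only by the shell command python3 -m creep 'ROWS' [OPENING] [FORCE]. ROWS is JSON, a list that holds one entry, the list of rows, each a list of 6 numbers: the shift along the world's x, y, z in mm, then the turn, a rotation vector about the world's x, y, z in degrees. A call has 1 to 5 rows; each row shifts and turns the pose as measured when the row begins; what a row does not reach is not made up. A row lasts 1/12 s, in which the tool goes at most 41.7 mm and 7.16 degrees, less where a joint would pass 70% of its speed; a pose out of reach is approached as far as the arm can. A call with a gripper value outside its range is refused whole. OPENING is the closure, from -1 (fully open) to 1 (shut), set as the call begins (- or left out, the last holds). The fingers move at their own pace and stop on an object; FORCE is the grip in N (left out, the last holds). Time passes only in rows, so rows that do not move let the fingers close. It gives the time, the measured TCP pose, the force and the opening at its end, in the units of the state.
- robot.observe(): the state, without advancing time (a new reading comes with each control period).
- viewer.read_camera(name): name is "scene" or "side" or "wrist"; returns the picture (480x640x3 uint8, blue, green, red); there is no depth.
- viewer.camera_model(name): a dict with "fx", "fy", "cx", "cy" (pixels), "k1" (the pictures are not rectified: a ray, as slopes to the right and down, at radius r is drawn at 1 + k1 r^2 times it, then the intrinsics apply), "pose" (4x4, takes a point from camera to world coordinates); the wrist camera has in their place "mount" (4x4, takes a point from camera to tool coordinates, whose origin is the TCP and whose axes are the flange's). Camera axes: x right, y up, looking along -z (the intrinsics and any distortion apply to the point x, -y, -z); pixel columns grow to the right and rows downward; lengths in m; the calibration is good to about 2 mm. A picture is of the moment at which its call begins: read the wrist's pose just before it. camera_model takes no time and is no camera call.
- robot.hand_in(): hands the job in, once; it reports no verdict.
The state is a dict: "time": time; "qpos": joint angles; "qvel": joint speeds; "joint_efforts": joint torques, N m; "tool_pos": TCP position; "tool_rot": TCP orientation; "contact_force": force on the tool from outside, world axes, zero at the start; "torque": the same for the moment, N m; "opening": finger opening in m.
Only numpy, scipy, OpenCV 4.12 (cv2) and the standard library are available. Lean on these libraries where they do the work, as an engineer would, in place of code of your own. Each camera call takes 0.05 s, during which the arm holds its last target. There are 200 camera calls.

TASK

Put the fingerprint reader away in the desk cupboard: push the orange post on the fold of the half-open bifold door until both panels are folded right back against the left side, then pick up the reader, set it on the desk in the open doorway and push it in under the roof until it is wholly behind the door line. Then push the post back to shut the door flat, leaving the reader standing upright inside and the other things on the desk where they were.

Things in the scene. Friction and masses are not known exactly. Their poses are not given: they have to be found in the camera images.
- cupboard: low light-grey desk cupboard, fixed, 320 wide, 250 deep, 152 high; no floor, things slide in on the desk top. Origin on the desk, middle of the door line; +x into the cupboard, +y to its left side (door pivot). Doorway y -140 to +140; side walls' inner faces y +-146, back wall's x 238. Place and yaw vary.
- roof_edge (a point): middle of the cupboard roof's front edge, on its top face: 70 mm behind the door line, 152 mm up. The roof (underside at 140 mm) runs back from here; the 70 mm strip between it and the door is open above. Flat paper forms lie on the roof from 25 mm behind its edge, up to 171 mm high.
- bifold (a joint): bifold door's first panel: its angle from shut, rad. 0 = shut flat across the doorway, 1.48 = fully folded to the left side; starts half open, stays where left, about 1 N to move. Panels: white with blue, each 140 mm wide, 12 thick, from z 10 to 135 mm. The second panel, joined at the fold, mirrors the first; its free end runs in the floor track along the door line.
- door_pivot (a point): fixed pivot of the first panel, on the door line at the doorway's left end (cupboard x 0, y +140 mm), at desk height. The fold goes round it at 140 mm radius, out towards the robot and to the left as the door opens: at angle a it is at cupboard x = -140 sin a, y = 140 - 140 cos a mm.
- fold_post (a point): middle of the orange post on the door's fold hinge: upright round post 16 mm diameter that stands above the panels from z = 137 to 187 mm (this point at z = 162 mm). Pushing it sideways along its arc folds or shuts the door.
- reader_center (a point): centre of the fingerprint reader: black loose block with a green glass window on top, 120 long (its x) x 56 wide (its y) x 60 mm high (z up), about 0.35 kg; this point is 30 mm above its underside. Starts standing on the desk to the left or right of the cupboard's front.
- stapler: red stapler, loose, 130 long (x) x 36 x 55 mm high, origin at centre of underside; on the desk at the other side from the reader; leave it alone
- pen_cup: grey pen cup, loose, 76 mm diameter, 95 mm high with pens to 160 mm, origin at centre of underside, right of the cupboard; leave it alone
- mouse: black computer mouse, loose, about 75 x 60 x 36 mm, origin on its underside, left of the cupboard; leave it alone
Not all that is in view belongs to the job. Leave any pink or yellow look-alike of the part that bears reader_center alone.

How it is judged:
By the outcome, as a careful person would: the job done as asked, in the order asked, and still so for the second after the job is handed in, with the robot touching nothing.
It also fails if it takes over 72 s, if anything falls off the work surface, if the arm or the gripper's body presses on something with over 40 N, if the wrist force passes 120 N, or if a joint passes its speed limit or range.

## Working session

There is one attempt and no reset: what is moved stays moved. The work goes in short steps, Python scripts to look and compute and a shell command to move; the robot and the scene stay as the last step left them, time stands still between calls to the robot, and variables do not carry over. Pictures are saved under pics/ and viewed, about 8 in all and at most 12, crops included, and the job is handed in when it is done.

```bash
ls; mkdir -p pics; cat > h.py <<'E'
import numpy as np, cv2
from cell import robot, viewer
from scipy.spatial.transform import Rotation as R
def pose(name, st=None):
    m=viewer.camera_model(name)
    if 'pose' in m: return m,np.array(m['pose'])
    T=np.eye(4); T[:3,:3]=R.from_euler('xyz',st['tool_rot']).as_matrix(); T[:3,3]=st['tool_pos']
    return m,T@np.array(m['mount'])
def ray(m,T,u,v):
    K=np.array([[m['fx'],0,m['cx']],[0,m['fy'],m['cy']],[0,0,1.]])
    p=cv2.undistortPoints(np.array([[[u,v]]],float),K,np.array([m['k1'],0,0,0,0.]))[0,0]
    d=T[:3,:3]@np.array([p[0],-p[1],-1]); return T[:3,3],d/np.linalg.norm(d)
def onz(m,T,u,v,z):
    o,d=ray(m,T,u,v); return o+d*(z-o[2])/d[2]
def tri(rays):
    A=np.zeros((3,3));b=np.zeros(3)
    for o,d in rays:
        P=np.eye(3)-np.outer(d,d);A+=P;b+=P@o
    x=np.linalg.solve(A,b); return x,[float(np.linalg.norm((np.eye(3)-np.outer(d,d))@(x-o))) for o,d in rays]
def proj(m,T,p):
    q=np.linalg.inv(T)@np.append(p,1); x=q[0]/-q[2];y=-q[1]/-q[2]; s=1+m['k1']*(x*x+y*y)
    return m['fx']*x*s+m['cx'], m['fy']*y*s+m['cy']
E
python3 - <<'E'
from h import *
st=robot.observe();print(st)
for n in ['scene','side','wrist']:
    cv2.imwrite(f'pics/{n}0.png',viewer.read_camera(n))
    m,T=pose(n,st);print(n,m['fx'],m['k1'],np.round(T,3).tolist())
E
```

```text
pics
{'time': 0.0, 'qpos': array([-1.45997709e-01,  3.42698103e-01,  1.52497401e+00,  4.27812144e-06,
        1.27541868e+00, -1.45989213e-01]), 'qvel': array([ 0.00041742,  0.00099983, -0.00102268, -0.0003063 , -0.00090008,
       -0.00040227]), 'joint_efforts': array([ 7.61924657e-04, -4.31245601e+01, -2.44219762e+01,  7.17750052e-02,
        5.59406646e-02, -1.04314388e-04]), 'tool_pos': array([5.24870119e-01, 4.31391532e-05, 4.04072558e-01]), 'tool_rot': array([-3.14011104e+00, -2.21983800e-04,  1.57078642e+00]), 'contact_force': array([-0.41333511,  0.65606279, -0.5481517 ]), 'torque': array([ 0.00789206, -0.06867924, -0.00676334]), 'opening': 0.09190039677931865}
scene 447.1759693194206 -0.04442144578987983 [[-0.407, -0.525, 0.748, 1.216], [0.913, -0.218, 0.344, 0.268], [-0.018, 0.823, 0.568, 0.678], [0.0, 0.0, 0.0, 1.0]]
side 501.2487208484867 0.040083579186245055 [[-0.951, 0.235, -0.201, 0.182], [-0.309, -0.731, 0.608, 0.771], [-0.004, 0.64, 0.768, 1.155], [0.0, 0.0, 0.0, 1.0]]
wrist 371.14258835137923 -0.04249329524623585 [[1.0, -0.0, 0.001, 0.525], [0.0, 0.961, 0.278, 0.074], [-0.001, -0.278, 0.961, 0.384], [0.0, 0.0, 0.0, 1.0]]
```

View pics/scene0.png

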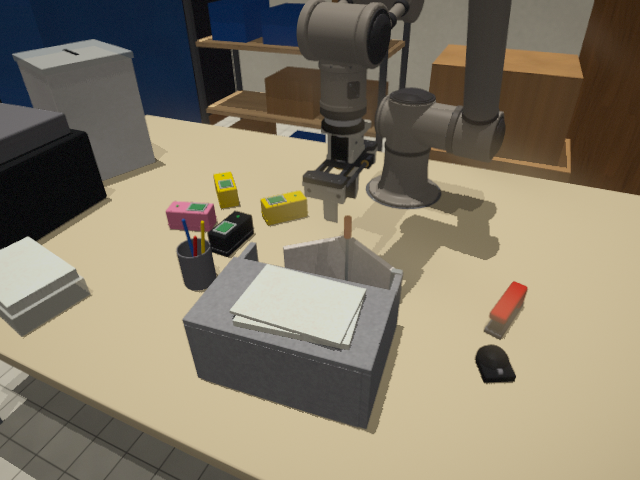

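View pics/side0.png

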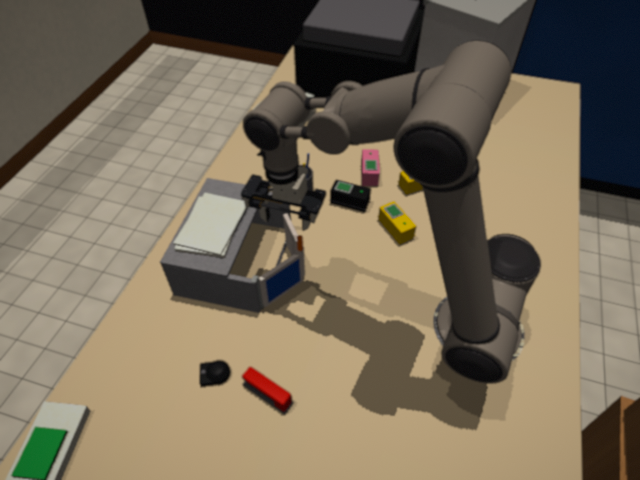

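The scene view shows the cupboard around (300,330), the orange post at (347,230), the black reader at (231,232), decoys in pink and yellow, and the stapler and mouse at right. The side view shows the reader at (350,195), the post at (299,243) and the cupboard at left. Next come enlarged crops.

```bash
python3 - <<'E'
import cv2
a=cv2.imread('pics/scene0.png')[200:415,170:420]; b=cv2.imread('pics/side0.png')[160:320,160:390]
cv2.imwrite('pics/sc_crop.png',cv2.resize(a,None,fx=2.75,fy=2.75,interpolation=cv2.INTER_CUBIC))
cv2.imwrite('pics/sd_crop.png',cv2.resize(b,None,fx=3.4,fy=3.4,interpolation=cv2.INTER_CUBIC))
E
```

```text
(no output)
```

View pics/sc_crop.png

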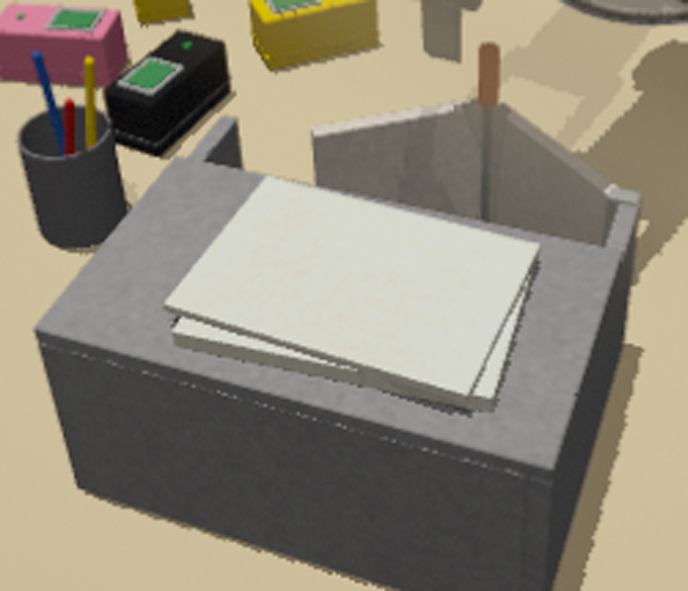

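View pics/sd_crop.png

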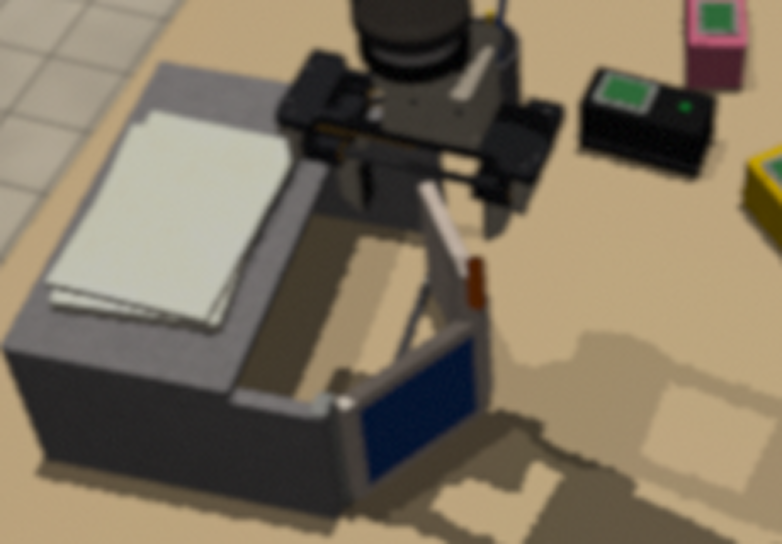

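View pics/wrist0.png

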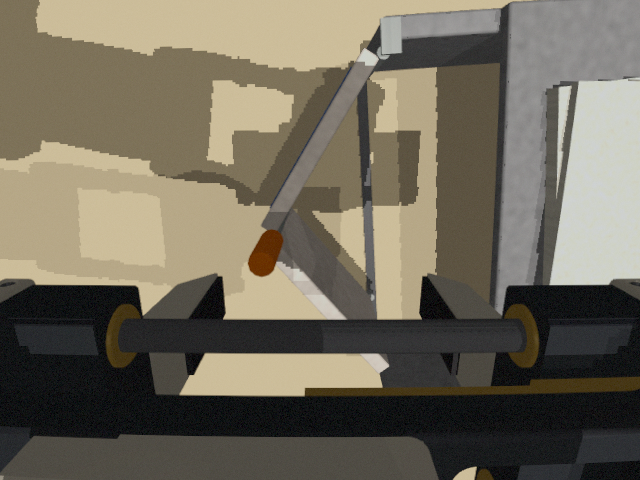

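```bash
cat > m.py <<'E'
from h import *
from scipy.optimize import least_squares
st={'tool_pos':[.52487,0,.40407],'tool_rot':[-3.14011,-.0002,1.57079]}
C={n:pose(n,st) for n in ['scene','side','wrist']}
s=lambda x,y:('scene',x/2.75+170-.3,y/2.75+200-.3); d=lambda x,y:('side',x/3.4+160-.3,y/3.4+160-.3); w=lambda x,y:('wrist',x,y)
def T(name,*o):
    x,r=tri([ray(*C[n],u,v) for n,u,v in o]);print(name,np.round(x*1e3,1),np.round(np.array(r)*1e3,1));return x
T('post top',s(489,47),d(475,262),w(262,265));T('post bot',s(488,103),d(479,307),w(271,239))
rd={(1,-1):(s(106,97),d(598,70)),(-1,-1):(s(180,33),d(716,97)),(-1,1):(s(229,68),d(702,142)),(1,1):(s(160,122),d(582,112))}
P=np.array([T(f'reader{k}',*o) for k,o in rd.items()]);print('ctr',P.mean(0))
def res(p):
    c,sn=np.cos(p[2]),np.sin(p[2]);e=[]
    for (a,b),o in rd.items():
        X=[p[0]+c*a*.06-sn*b*.028,p[1]+sn*a*.06+c*b*.028,.06]
        for n,u,v in o: q=proj(*C[n],X);e+=[q[0]-u,q[1]-v]
    return e
r=least_squares(res,[.45,-.25,0],loss='soft_l1');print('reader',r.x,np.degrees(r.x[2]),np.round(r.fun,1))
cb=[((250,-160),.152,s(37,331)),((250,160),.152,s(553,470)),((70,-160),.152,s(200,160)),((70,160),.152,s(609,243)),
 ((70,160),.152,d(232,390)),((250,160),.152,d(5,348)),((250,-160),.152,d(160,63)),((70,160),.152,w(510,3)),((70,160),.152,w(510,3)),((250,-160),0,s(80,489))]
def rc(p):
    c,sn=np.cos(p[2]),np.sin(p[2]);e=[]
    f=lambda x,y,z:[p[0]+c*x-sn*y,p[1]+sn*x+c*y,z]
    for (a,b),z,(n,u,v) in cb: q=proj(*C[n],f(a/1e3,b/1e3,z));e+=[q[0]-u,q[1]-v]
    a=p[3]
    for z,os in ((.187,(s(489,45),d(475,260),w(262,267))),):
        for n,u,v in os: q=proj(*C[n],f(-.14*np.sin(a),.14-.14*np.cos(a),z));e+=[q[0]-u,q[1]-v]
    return e
r=least_squares(rc,[.6,0,0,.7],loss='soft_l1');p=r.x;print('cup',p,np.degrees(p[2:]),np.round(np.reshape(r.fun,(-1,2)),1).tolist())
E
python3 m.py
```

```text
post top [ 4.902e+02 -3.000e-01  1.855e+02] [0.8 1.4 1.5]
post bot [488.5  -0.5 133. ] [1.  1.9 1.6]
reader(1, -1) [ 500.9 -363.    51.7] [0.5 0.5]
reader(-1, -1) [ 385.9 -357.7   55.1] [0.7 0.7]
reader(-1, 1) [ 387.  -309.6   33.3] [7.4 7.4]
reader(1, 1) [ 500.9 -309.3   42.1] [4.1 4.1]
ctr [ 0.44368098 -0.33488095  0.04557401]
reader [ 4.46637000e-01 -3.26912356e-01 -2.87683641e-04] -0.016483058491805987 [ 0.7 -1.  -2.4 -0.5  0.3 -1.4 -0.4 -0.4  0.7 -9.9 -0.8 -1.4  0.2 -5.
 -3.  -1. ]
cup [ 0.57476923 -0.02181945  0.08330812  0.6249187 ] [ 4.77320349 35.80520387] [[-3.5, -0.6], [-0.7, -0.4], [-10.5, -1.9], [3.8, 2.3], [-1.2, -0.7], [-2.1, -1.3], [-0.7, -1.9], [-0.5, -0.6], [-0.5, -0.6], [-2.7, 0.7], [-1.2, 0.4], [-0.0, -1.0], [-0.3, -0.1]]
```

Post measured at (490, 0, 133–186), which agrees with the given heights. The fit gives the cupboard at about (575, -22) with yaw 4.8° and door angle 0.625 rad. I'll straddle the post with the jaws along the arc tangent, first turning above it.

```bash
sed -i 's/s(200,160)/s(178,162)/' m.py; python3 m.py | grep cup; python3 -m creep '[[[-7,0,0,0,0,-6.2],[-7,0,0,0,0,-6.2],[-7,0,0,0,0,-6.2],[-7,0,0,0,0,-6.2],[-7,0,0,0,0,-6.2]]]' -1 20
python3 -m creep '[[[0,0,0,0,0,0]]]'
python3 - <<'E'
from h import *
st=robot.observe();print(st['tool_pos'],st['tool_rot'])
a=viewer.read_camera('wrist');cv2.imwrite('pics/w1.png',a)
m,T=pose('wrist',st)
for z in(.187,.137):print(proj(m,T,[.490,-.0005,z]))
E
```

```text
cup [ 0.57480491 -0.02183375  0.08348711  0.62522366] [ 4.78345909 35.82267703] [[-3.5, -0.6], [-0.6, -0.4], [-2.5, -2.6], [3.8, 2.3], [-1.2, -0.7], [-2.1, -1.3], [-0.7, -1.9], [-0.5, -0.6], [-0.5, -0.6], [-2.7, 0.7], [-1.2, 0.4], [-0.0, -1.0], [-0.3, -0.1]]
time: 0.57
tool_pos: [0.4893, 0.0, 0.4022]
tool_rot: [-3.137, 0.001, 1.009]
contact_force: [0.2, 0.1, 0.3]
opening: 0.0918
time: 0.65
tool_pos: [0.4883, 0.0001, 0.402]
tool_rot: [-3.136, 0.001, 1.005]
contact_force: [-0.0, 0.1, -0.1]
opening: 0.0919
[4.88339384e-01 8.81476471e-05 4.02008677e-01] [-3.13595691e+00  1.14342864e-03  1.00488903e+00]
(np.float64(325.2386799447935), np.float64(264.2325592683772))
(np.float64(325.02274027594683), np.float64(238.3987966599274))
```

View pics/w1.png

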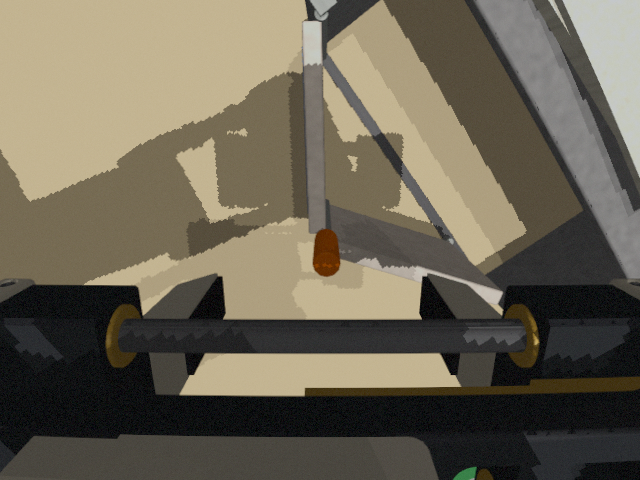

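The post shows at (326,265), matching the prediction, and it sits centred between the open fingers. Descending.

```bash
python3 -m creep '[[[1,0,-20,0,0,0],[0,0,-20,0,0,0],[0,0,-20,0,0,0],[0,0,-12,0,0,0],[0,0,-3,0,0,0]]]'
python3 -m creep '[[[0,0,0,0,0,0],[0,0,0,0,0,0],[0,0,0,0,0,0]]]' -0.1
cat > arc.py <<'E'
from h import *
import sys
X0=np.array([.5748,-.0218]);yaw=.0835
def w(x,y): c,s=np.cos(yaw),np.sin(yaw); return X0+[c*x-s*y,s*x+c*y]
def cup(p): c,s=np.cos(yaw),np.sin(yaw); d=np.array(p[:2])-X0; return np.array([c*d[0]+s*d[1],-s*d[0]+c*d[1]])
def fold(a,off=0,sg=1):
    t=sg*np.array([-np.cos(a),np.sin(a)]); return w(-.14*np.sin(a)+off*t[0],.14-.14*np.cos(a)+off*t[1])
E
python3 - <<'E'
from arc import *
st=robot.observe();p=st['tool_pos'];q=p[:2]*1e3;y=np.degrees(st['tool_rot'][2]);print(p,y,cup(p),st['opening'])
for a in np.radians([37,42,47,52,57,62,67,72,77,82,85,87]):
    n=fold(a,.017)*1e3;ny=90+4.78-np.degrees(a);print(round(np.degrees(a)),np.round(n,1),np.round(n-q,1),round(ny-y,1));q,y=n,ny
E
```

```text
time: 1.12
tool_pos: [0.4919, -0.0001, 0.326]
tool_rot: [3.14, -0.002, 1.03]
contact_force: [-0.3, -0.2, -0.7]
opening: 0.0917
time: 1.37
tool_pos: [0.4928, -0.0002, 0.3258]
tool_rot: [3.141, -0.002, 1.036]
contact_force: [-0.6, -0.3, 0.0]
opening: 0.0763
[ 4.92791145e-01 -1.79584897e-04  3.25800866e-01] 59.340140807005135 [-0.07991992  0.02838487] 0.07630617020297822
37 [474.1   8.3] [-18.7   8.5] -1.6
42 [464.9  16.5] [-9.2  8.2] -5.0
47 [456.5  25.4] [-8.4  8.9] -5.0
52 [448.8  35.1] [-7.6  9.6] -5.0
57 [442.1  45.4] [-6.8 10.3] -5.0
62 [436.2  56.2] [-5.8 10.8] -5.0
67 [431.3  67.5] [-4.9 11.3] -5.0
72 [427.5  79.2] [-3.9 11.7] -5.0
77 [424.6  91.1] [-2.8 12. ] -5.0
82 [422.8 103.3] [-1.8 12.2] -5.0
85 [422.3 110.7] [-0.6  7.4] -3.0
87 [422.1 115.6] [-0.2  4.9] -2.0
```

```bash
python3 -m creep '[[[0,0,1,0,0,0],[0,0,0,0,0,0],[-9,4,0,0,0,-1],[-9,4,0,0,0,-1],[-9,8,0,0,0,-4]]]'
python3 -m creep '[[[-8,9,0,0,0,-5],[-8,9,0,0,0,-5],[-7,10,0,0,0,-5],[-6,10,0,0,0,-5]]]'
python3 -c "
from arc import *
st=robot.observe();p=st['tool_pos'];q=p[:2]*1e3;y=np.degrees(st['tool_rot'][2]);print(np.round(q),p[2],y,st['opening'],st['contact_force'])
for a in np.radians([57,62,67,72,77,82,85,87]):
    n=fold(a,.017)*1e3;ny=90+4.78-np.degrees(a);print(round(np.degrees(a)),np.round(n-q,1),round(ny-y,1))
"
```

```text
time: 1.78
tool_pos: [0.4659, 0.0155, 0.3296]
tool_rot: [3.134, -0.004, 0.927]
contact_force: [0.7, -1.1, -0.5]
opening: 0.0512
time: 2.12
tool_pos: [0.432, 0.0554, 0.3308]
tool_rot: [3.132, -0.006, 0.557]
contact_force: [0.7, -0.2, -0.6]
opening: 0.0509
[432.  55.] 0.3308338659421514 31.898106845121983 0.05093718688720908 [ 0.70022399 -0.21088485 -0.62289333]
57 [ 10. -10.] 5.9
62 [4.2 0.8] 0.9
67 [-0.7 12.1] -4.1
72 [-4.5 23.8] -9.1
77 [-7.4 35.8] -14.1
82 [-9.2 48. ] -19.1
85 [-9.7 55.3] -22.1
87 [-9.9 60.2] -24.1
```

```bash
python3 -m creep '[[[-1,10,-1,0,0,-4],[-3,10,-1,0,0,-4],[-2,10,-1,0,0,-4],[-1,9,0,0,0,-4]]]'
python3 -m creep '[[[0,7,0,0,0,-3],[0,5,0,0,0,-2],[0,3,0,0,0,0]]]'
python3 - <<'E'
from arc import *
st=robot.observe();p=st['tool_pos'];print(np.round(p,4),np.degrees(st['tool_rot'][2]),cup(p),st['contact_force'])
for a in (1.4,1.48,1.52):print(fold(a,.017))
cv2.imwrite('pics/w2.png',viewer.read_camera('wrist'));s=viewer.read_camera('scene');cv2.imwrite('pics/s2.png',s)
m,T=pose('scene');o=cv2.imread('pics/w2.png')
c=cv2.resize(s[180:330,180:420],(640,400),interpolation=2)
cv2.imwrite('pics/c2.png',np.hstack([cv2.resize(o,(400,300)),cv2.resize(c,(400,300))]))
print(st['time'])
E
```

```text
time: 2.45
tool_pos: [0.4197, 0.0969, 0.3293]
tool_rot: [3.13, -0.008, 0.259]
contact_force: [1.2, -0.2, 0.3]
opening: 0.0507
time: 2.7
tool_pos: [0.4164, 0.1141, 0.3302]
tool_rot: [3.13, -0.009, 0.162]
contact_force: [0.0, -1.0, 0.2]
opening: 0.0504
[0.4164 0.1141 0.3302] 9.309136674521783 [-0.14654544  0.14859419] [ 0.02678695 -1.02720458  0.16223872]
[0.42334931 0.0989465 ]
[0.42229669 0.11017653]
[0.42210799 0.11581413]
2.7
```

View pics/c2.png

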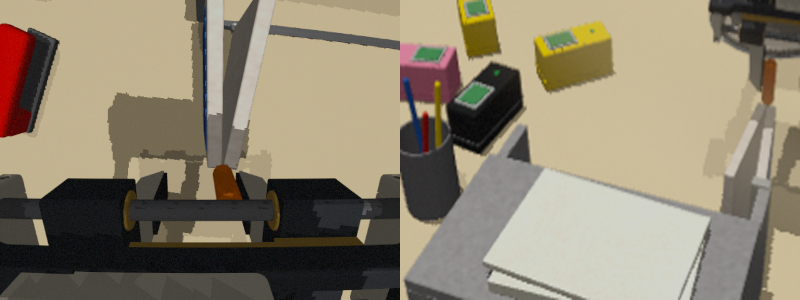

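The door is nearly folded: the panels still diverge slightly, and the post is on the right-hand pad at about (228,183). I'll push on to the stop.

```bash
python3 -m creep '[[[2,4,0,0,0,0],[2,3,-1,0,0,0],[0,3,0,0,0,0]]]'
python3 -m creep '[[[0,4,0,0,0,0],[0,3,0,0,0,0],[0,3,0,0,0,0]]]'; python3 -c "
from arc import *
print(cup(robot.observe()['tool_pos']))"
```

```text
time: 3.05
tool_pos: [0.4185, 0.1181, 0.3292]
tool_rot: [3.112, 0.001, 0.171]
contact_force: [5.2, -16.5, -6.0]
opening: 0.0504
time: 3.3
tool_pos: [0.4188, 0.121, 0.3286]
tool_rot: [3.093, 0.007, 0.174]
contact_force: [0.8, -14.5, -0.5]
opening: 0.0507
[-0.14359226  0.15528982]
```

```bash
python3 -m creep '[[[0,-5,0,0,0,0],[0,-2,0,0,0,0],[0,0,25,0,0,0],[0,0,30,0,0,0],[0,0,20,0,0,0]]]' -1
python3 -m creep '[[[0,-40,0,0,0,-5],[0,-40,0,0,0,-5],[0,-40,0,0,0,0],[0,-40,0,0,0,0],[0,-40,0,0,0,0]]]'
python3 -m creep '[[[0,-40,0,0,0,0],[0,-40,0,0,0,0],[0,-40,0,0,0,0],[0,-30,0,0,0,0],[0,0,0,0,0,0]]]'
python3 - <<'E'
from arc import *
st=robot.observe();print(st['tool_pos'],np.degrees(st['tool_rot']),st['qpos'].round(2))
cv2.imwrite('pics/w3.png',viewer.read_camera('wrist'));m,T=pose('wrist',st);print(np.round(T,3).tolist())
for a in(1,-1):
  for b in (1,-1):print(a,b,np.round(proj(m,T,[.4466+a*.06,-.327+b*.028,.06])))
E
```

```text
time: 3.72
tool_pos: [0.4169, 0.1117, 0.4016]
tool_rot: [3.094, 0.019, 0.174]
contact_force: [0.7, -1.1, 0.7]
opening: 0.0793
time: 4.13
tool_pos: [0.4159, -0.0877, 0.4081]
tool_rot: [3.098, 0.004, 0.009]
contact_force: [0.4, -0.7, 0.1]
opening: 0.0917
time: 4.55
tool_pos: [0.4127, -0.2506, 0.4089]
tool_rot: [3.097, -0.001, 0.005]
contact_force: [0.1, -0.4, 0.0]
opening: 0.0917
[ 0.41274686 -0.25059242  0.40888944] [ 1.77441330e+02 -7.79065833e-02  2.97307092e-01] [-0.69  0.26  1.64 -0.04  1.22  0.88]
[[0.005, 0.961, 0.277, 0.489], [-0.999, -0.007, 0.044, -0.252], [0.044, -0.277, 0.96, 0.389], [0.0, 0.0, 0.0, 1.0]]
1 1 [360. 106.]
1 -1 [425. 107.]
-1 1 [356. 241.]
-1 -1 [415. 241.]
```

View pics/w3.png

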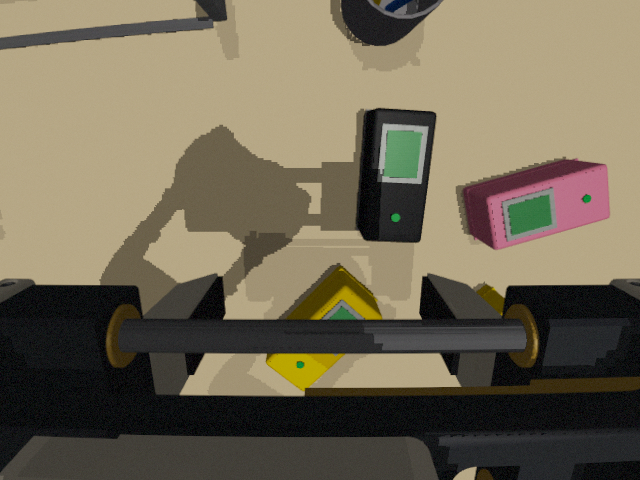

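The wrist view shows the black reader at about (399,175): top corners at (378,109), (435,112), (420,241) and (364,240). The pen cup is beyond it at (390,10) and the decoys are clear of it. Refining.

```bash
cat >> m.py <<'E'
print('---')
st=dict(tool_pos=[.41275,-.25059,.40889],tool_rot=np.radians([177.44133,-.0779,.2973]))
C['w3']=pose('wrist',st); g=lambda u,v:('w3',u,v)
W={(1,-1):g(435,112),(-1,-1):g(420,241),(-1,1):g(364,240),(1,1):g(378,109)}
for k in [(1,-1),(-1,-1)]: T(k,*rd[k],W[k])
rd={(1,-1):(*rd[1,-1],W[1,-1]),(-1,-1):(*rd[-1,-1],W[-1,-1]),(-1,1):(W[-1,1],),(1,1):(W[1,1],)}
r=least_squares(res,[.45,-.25,0],loss='soft_l1');print('reader',r.x,np.degrees(r.x[2]),np.round(r.fun,1))
print('cuprim',onz(*C['w3'],393,5,.095), 'wallend',onz(*C['w3'],224,18,0))
print('dec',[onz(*C['w3'],u,v,.06).round(3) for u,v in((340,266),(470,190))])
E
python3 m.py | sed -n '/---/,$p'
```

```text
---
(1, -1) [ 501.5 -364.9   51.2] [2.1 0.6 2.6]
(-1, -1) [ 385.2 -359.8   54.2] [1.8 1.  1.9]
reader [ 0.44454812 -0.3347159  -0.03737794] -2.1415982721941083 [-1.9 -2.5 -0.6 -2.3  0.9 -1.  -0.8 -2.4  1.  -1.3  0.4  2.9 -2.3  2.3
 -6.3 -1.4]
cuprim [ 0.57463118 -0.31577063  0.095     ] wallend [ 0.58869931 -0.17670375  0.        ]
dec [array([ 0.362, -0.285,  0.06 ]), array([ 0.435, -0.403,  0.06 ])]
```

Reader centre is (444.5, -334.7) with yaw -2°, and its rounded top triangulates at about 52–55 mm against a stated 60. The wrist camera would be close to the pens and the roof, so I'll turn the hand half round with the camera facing the robot.

```bash
python3 -m creep '[[[6,-17,0,2.5,0,6.5],[6,-17,0,0,0,7.1],[6,-17,0,0,0,7.1],[6,-17,0,0,0,7.1],[6,-16,0,0,0,7.1]]]' -0.7
for i in 1; do python3 -m creep '[[[0,0,0,0,0,7.1],[0,0,0,0,0,7.1],[0,0,0,0,0,7.1],[0,0,0,0,0,7.1],[0,0,0,0,0,7.1]]]'; done
python3 -m creep '[[[0,0,0,0,0,7.1],[0,0,0,0,0,7.1],[0,0,0,0,0,7.1],[0,0,0,0,0,7.1],[0,0,0,0,0,7.1]]]'
python3 -m creep '[[[0,0,0,0,0,7.1],[0,0,0,0,0,7.1],[0,0,0,0,0,7.1],[0,0,0,0,0,7.1],[0,0,0,0,0,7.1]]]'
python3 -m creep '[[[0,0,0,0,0,7.1],[0,0,0,0,0,7.1],[0,0,0,0,0,7.1],[0,0,0,0,0,7.1],[0,0,0,0,0,4]]]'
cat > need.py <<'E'
import sys
from arc import *
# need.py x y z yawdeg (world mm)
st=robot.observe();t=np.array([float(v) for v in sys.argv[1:5]])
Rt=R.from_euler('xyz',[180,0,t[3]],degrees=True);Rc=R.from_euler('xyz',st['tool_rot'])
print('shift',np.round(t[:3]-st['tool_pos']*1e3,1),'turn',np.round(np.degrees((Rt*Rc.inv()).as_rotvec()),1),'q6',st['qpos'][5].round(2),'cup',cup(st['tool_pos']).round(4),'F',st['contact_force'].round(1))
E
python3 need.py 444.5 -334.7 220 177.9
```

```text
time: 5.02
tool_pos: [0.4429, -0.3287, 0.409]
tool_rot: [-3.133, -0.006, 0.624]
contact_force: [-0.4, -0.1, 1.0]
opening: 0.0781
time: 5.43
tool_pos: [0.4453, -0.325, 0.408]
tool_rot: [-3.131, -0.011, 1.249]
contact_force: [-0.5, -0.4, -0.1]
opening: 0.0781
time: 5.85
tool_pos: [0.4469, -0.317, 0.4081]
tool_rot: [-3.132, -0.016, 1.874]
contact_force: [0.2, 0.5, -0.1]
opening: 0.0779
time: 6.27
tool_pos: [0.4483, -0.3088, 0.4083]
tool_rot: [-3.135, -0.019, 2.499]
contact_force: [-0.4, -0.5, 0.4]
opening: 0.0778
time: 6.68
tool_pos: [0.4496, -0.3006, 0.4086]
tool_rot: [-3.14, -0.021, 3.077]
contact_force: [-0.3, -0.5, -0.0]
opening: 0.0782
shift [  -5.1  -34.1 -188.6] turn [ 0.  -1.2  1.6] q6 -2.23 cup [-0.148  -0.2674] F [-0.3 -0.5 -0. ]
```

```bash
python3 -m creep '[[[-5,-18,-30,0,-1.2,1.6],[0,-16,-35,0,0,0],[0,0,-35,0,0,0],[0,0,-30,0,0,0],[0,0,-20,0,0,0]]]'
python3 -m creep '[[[0,0,0,0,0,0]]]'
python3 need.py 444.5 -334.7 196 177.9
python3 - <<'E'
from arc import *
cv2.imwrite('pics/s4.png',cv2.resize(viewer.read_camera('scene')[150:300,160:340],(660,550),interpolation=2));cv2.imwrite('pics/d4.png',viewer.read_camera('side'))
E
```

```text
time: 7.1
tool_pos: [0.4469, -0.3283, 0.2613]
tool_rot: [-3.134, 0.016, 3.12]
contact_force: [-0.4, -0.4, -0.2]
opening: 0.0783
time: 7.18
tool_pos: [0.4461, -0.3261, 0.2574]
tool_rot: [-3.14, 0.01, 3.121]
contact_force: [0.3, 0.4, -1.4]
opening: 0.0783
shift [ -1.6  -8.6 -61.4] turn [ 0.1  0.6 -0.9] q6 -2.33 cup [-0.1536 -0.2925] F [ 0.3  0.4 -1.4]
```

View pics/s4.png

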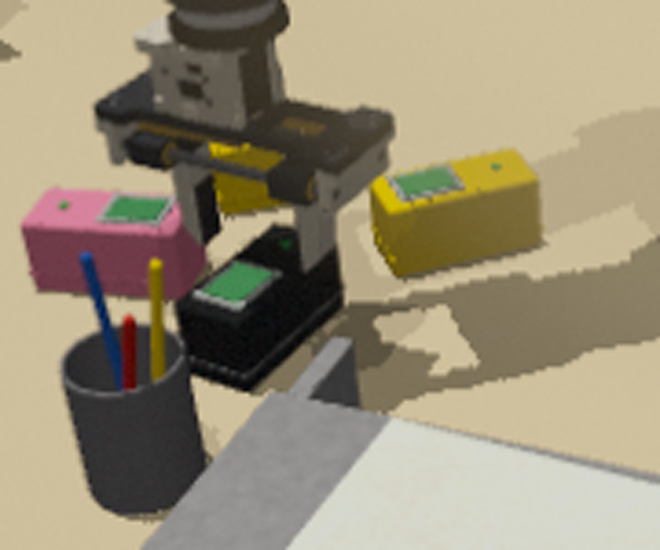

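The fingers straddle the reader, and the pink block's near corner is at (205,255) in the crop. I'll check that clearance before lowering.

```bash
cat >> m.py <<'E'
for z in (0,.03,.06): print('pink',z,onz(*C['scene'],215.9,219.5,z).round(3),onz(*C['w3'],465,188,z).round(3),onz(*C['w3'],490,210,z).round(3))
E
python3 m.py | grep pink
python3 -m creep '[[[-1,-5,0,0,0.6,-0.9],[0,-4,0,0,0,0],[0,0,0,0,0,0]]]'; python3 need.py 444.5 -334.7 196 177.9
```

```text
pink 0 [ 0.37 -0.44  0.  ] [ 0.426 -0.423 -0.   ] [ 0.401 -0.454  0.   ]
pink 0.03 [ 0.407 -0.409  0.03 ] [ 0.431 -0.409  0.03 ] [ 0.408 -0.438  0.03 ]
pink 0.06 [ 0.445 -0.377  0.06 ] [ 0.435 -0.396  0.06 ] [ 0.415 -0.422  0.06 ]
time: 7.53
tool_pos: [0.4477, -0.3365, 0.2663]
tool_rot: [-3.13, 0.009, 3.106]
contact_force: [-0.5, 0.2, -0.2]
opening: 0.0779
shift [ -3.2   1.8 -70.3] turn [ 0.7  0.5 -0.1] q6 -2.31 cup [-0.1529 -0.303 ] F [-0.5  0.2 -0.2]
```

```bash
python3 -m creep '[[[2,1,-15,0.7,0.5,0],[1,1,-15,0,0,0],[0,0,-15,0,0,0],[0,0,0,0,0,0]]]' -0.63; python3 need.py 450 -334.7 196 177.9
python3 - <<'E'
from arc import *
cv2.imwrite('pics/s5.png',cv2.resize(viewer.read_camera('scene')[150:300,160:340],(660,550),interpolation=2))
E
```

```text
time: 7.87
tool_pos: [0.4519, -0.3357, 0.2232]
tool_rot: [-3.136, 0.007, 3.105]
contact_force: [0.2, 0.2, -0.6]
opening: 0.0752
shift [ -1.9   1.  -27.2] turn [ 0.3  0.4 -0. ] q6 -2.31 cup [-0.1486 -0.3025] F [ 0.2  0.2 -0.6]
```

View pics/s5.png

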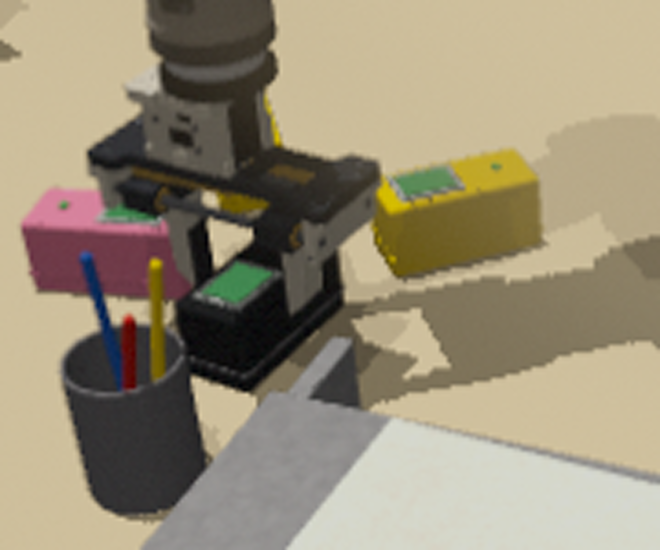

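The fingers now straddle the reader on both sides with clearance to the pink block, at no force. Lower and grip.

```bash
python3 -m creep '[[[-1,0,-14,0.3,0.4,0],[0,0,-13,0,0,0],[0,0,0,0,0,0]]]'
python3 -m creep '[[[0,0,0,0,0,0],[0,0,0,0,0,0],[0,0,0,0,0,0],[0,0,0,0,0,0],[0,0,0,0,0,0]]]' 1 25
python3 need.py 450 -334.7 260 177.9
```

```text
time: 8.17
tool_pos: [0.4518, -0.3366, 0.1975]
tool_rot: [-3.139, 0.003, 3.105]
contact_force: [-1.1, 0.8, -0.3]
opening: 0.0748
time: 8.58
tool_pos: [0.4518, -0.3366, 0.198]
tool_rot: [-3.139, 0.002, 3.105]
contact_force: [0.1, 0.2, -5.7]
opening: 0.0558
shift [-1.8  1.9 62. ] turn [0.1 0.1 0. ] q6 -2.31 cup [-0.1488 -0.3034] F [ 0.1  0.2 -5.7]
```

```bash
python3 -m creep '[[[0,0,15,0,0,0],[0,0,22,0,0,0],[0,0,22,0,0,0],[0,0,22,0,0,0],[-3,15,0,0,0,0]]]'
python3 -m creep '[[[-5,28,0,0,0,1.5],[-5,30,0,0,0,1.5],[-5,32,0,0,0,1.5],[-4,32,0,0,0,1.5],[-4,32,0,0,0,1]]]'
python3 -m creep '[[[0,32,0,0,0,0],[0,32,0,0,0,0],[0,26,0,0,0,0],[0,15,0,0,0,0],[0,0,0,0,0,0]]]'
python3 need.py 427 -54 280 184.8; python3 -c "from h import *;print(robot.observe()['opening'])"
```

```text
time: 9.0
tool_pos: [0.4477, -0.3221, 0.2793]
tool_rot: [3.14, -0.003, 3.103]
contact_force: [1.7, -0.9, -3.8]
opening: 0.056
time: 9.42
tool_pos: [0.4226, -0.1665, 0.2809]
tool_rot: [-3.138, 0.001, -3.06]
contact_force: [1.7, 0.5, -4.4]
opening: 0.056
time: 9.83
tool_pos: [0.4183, -0.0514, 0.2809]
tool_rot: [-3.141, -0.002, -3.056]
contact_force: [-0.7, 0.2, -6.1]
opening: 0.0557
shift [ 8.7 -2.6 -0.9] turn [ 0.  -0.1 -0.1] q6 -1.96 cup [-0.1585 -0.0165] F [-0.7  0.2 -6.1]
0.0557436985948384
```

```bash
python3 -m creep '[[[25,2,0,0,0,0],[28,2,0,0,0,0],[30,2,0,0,0,0],[25,2,0,0,0,0],[15,0,0,0,0,0]]]'
python3 -m creep '[[[0,0,-18,0,0,0],[0,0,-20,0,0,0],[0,0,-18,0,0,0],[0,0,-10,0,0,0],[0,0,0,0,0,0]]]'
python3 need.py 551.6 -43.8 199 184.8
```

```text
time: 10.25
tool_pos: [0.5418, -0.0428, 0.2807]
tool_rot: [3.142, -0.007, -3.053]
contact_force: [0.2, -0.8, -5.4]
opening: 0.0559
time: 10.67
tool_pos: [0.5465, -0.0465, 0.2122]
tool_rot: [-3.138, -0.001, -3.053]
contact_force: [-0.7, -0.0, -3.7]
opening: 0.0562
shift [  5.1   2.7 -13.2] turn [ 0.2 -0.  -0.3] q6 -1.88 cup [-0.0303 -0.0222] F [-0.7 -0.  -3.7]
```

```bash
python3 -m creep '[[[0,0,-6,0.2,0,-0.3],[0,0,-4,0,0,0],[0,0,-2,0,0,0],[0,0,0,0,0,0]]]'
python3 need.py 551.6 -43.8 199 184.8
```

```text
time: 11.0
tool_pos: [0.5468, -0.0477, 0.2005]
tool_rot: [3.142, 0.001, -3.06]
contact_force: [0.1, -0.1, -4.4]
opening: 0.0557
shift [ 4.8  3.9 -1.5] turn [-0.   0.   0.1] q6 -1.88 cup [-0.03   -0.0235] F [ 0.1 -0.1 -4.4]
```

```bash
python3 -m creep '[[[0,0,-2,0,0,0],[0,0,-1.5,0,0,0],[0,0,0,0,0,0]]]'
python3 need.py 551.6 -43.8 199 184.8
```

```text
time: 11.25
tool_pos: [0.5473, -0.0478, 0.1983]
tool_rot: [-3.141, 0.004, -3.06]
contact_force: [0.7, 0.4, -4.2]
opening: 0.0558
shift [4.3 4.  0.7] turn [0.  0.2 0.1] q6 -1.88 cup [-0.0296 -0.0237] F [ 0.7  0.4 -4.2]
```

```bash
python3 -m creep '[[[0,0,-1.5,0,0,0],[0,0,-1,0,0,0],[0,0,0,0,0,0]]]'
python3 need.py 551.6 -43.8 199 184.8
```

```text
time: 11.5
tool_pos: [0.5474, -0.0477, 0.1983]
tool_rot: [-3.14, 0.005, -3.059]
contact_force: [0.5, 0.5, -4.7]
opening: 0.0559
shift [4.2 3.9 0.7] turn [0.1 0.3 0.1] q6 -1.88 cup [-0.0295 -0.0235] F [ 0.5  0.5 -4.7]
```

```bash
python3 -m creep '[[[0,0,-4,0,0,0],[0,0,-2,0,0,0]]]'
python3 need.py 551.6 -43.8 199 184.8
```

```text
time: 11.67
tool_pos: [0.5479, -0.0476, 0.1966]
tool_rot: [-3.139, 0.009, -3.06]
contact_force: [-7.5, 0.2, 12.4]
opening: 0.056
shift [3.7 3.8 2.4] turn [0.1 0.5 0.1] q6 -1.88 cup [-0.0289 -0.0235] F [-7.5  0.2 12.4]
```

```bash
python3 -m creep '[[[0,0,2,0,0,0],[0,0,0,0,0,0],[0,0,0,0,0,0],[0,0,0,0,0,0],[0,0,0,0,0,0]]]' -0.7
python3 -m creep '[[[0,0,15,0,-0.5,0],[0,0,22,0,0,0],[0,0,22,0,0,0],[0,0,18,0,0,0],[0,0,0,0,0,0]]]'
python3 - <<'E'
from arc import *
print(w(-.13,-.0235)*1e3)
cv2.imwrite('pics/s6.png',viewer.read_camera('scene'));cv2.imwrite('pics/d6.png',viewer.read_camera('side'))
E
python3 need.py 447 -56 195 184.8
```

```text
time: 12.08
tool_pos: [0.5493, -0.0478, 0.2011]
tool_rot: [-3.137, 0.016, -3.059]
contact_force: [0.2, 0.0, -0.7]
opening: 0.0776
time: 12.5
tool_pos: [0.5489, -0.0476, 0.2827]
tool_rot: [-3.137, 0.024, -3.059]
contact_force: [1.4, 0.6, -0.0]
opening: 0.0777
[447.21290357 -56.06051409]
shift [-101.    -8.5  -84.7] turn [0.1 1.2 0.1] q6 -1.88 cup [-0.0288 -0.0234] F [ 0.1 -0.4  0.6]
```

```bash
python3 -m creep '[[[-25,-2,0,0,1.2,0],[-25,-2,0,0,0,0],[-25,-2,0,0,0,0],[-22,-2,0,0,0,0],[0,0,0,0,0,0]]]' 0.6
python3 need.py 447 -56 195 184.8
```

```text
time: 13.02
tool_pos: [0.4459, -0.0548, 0.2749]
tool_rot: [3.14, -0.009, -3.058]
contact_force: [0.0, 0.1, -0.2]
opening: 0.0491
shift [  1.1  -1.2 -79.9] turn [-0.1 -0.5  0. ] q6 -1.95 cup [-0.1312 -0.0221] F [ 0.   0.1 -0.2]
```

```bash
python3 - <<'E'
from h import *
a=viewer.read_camera('side')[130:330,140:400];cv2.imwrite('pics/d7.png',cv2.resize(a,(780,600),interpolation=2))
E
```

```text
(no output)
```

View pics/d7.png

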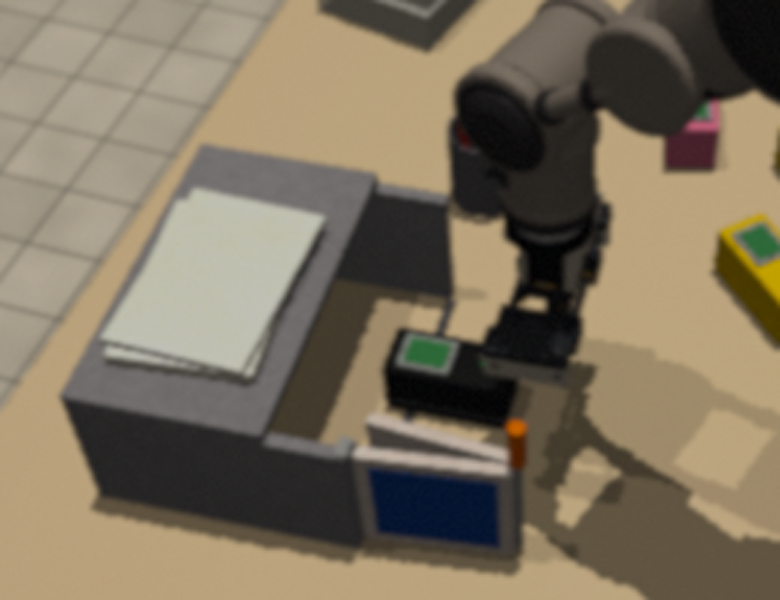

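The door is folded back with the orange post at (516,445), and the reader is standing in the doorway at (450,375). I'll lower behind it and push.

```bash
python3 -m creep '[[[0,0,-20,0,-0.5,0],[0,0,-22,0,0,0],[0,0,-22,0,0,0],[0,0,-12,0,0,0],[0,0,0,0,0,0]]]'
python3 need.py 447 -56 195 184.8
python3 -m creep '[[[5,-0.5,0,0,0,0],[8,0.5,0,0,0,0],[10,1,0,0,0,0],[10,1,0,0,0,0],[10,1,0,0,0,0]]]'
python3 need.py 597 -43.6 195 184.8
```

```text
time: 13.48
tool_pos: [0.4507, -0.0554, 0.1956]
tool_rot: [-3.14, 0.008, -3.059]
contact_force: [-0.5, -0.4, 0.1]
opening: 0.0187
shift [-3.7 -0.6 -0.6] turn [0.  0.5 0.1] q6 -1.95 cup [-0.1265 -0.0231] F [-0.5 -0.4  0.1]
time: 13.9
tool_pos: [0.4969, -0.0521, 0.1958]
tool_rot: [3.141, 0.003, -3.06]
contact_force: [-1.9, -0.6, -1.3]
opening: 0.0186
shift [100.1   8.5  -0.8] turn [-0.   0.1  0.1] q6 -1.91 cup [-0.0802 -0.0237] F [-1.9 -0.6 -1.3]
```

```bash
python3 -m creep '[[[10,0.8,0,0,0,0],[10,0.8,0,0,0,0],[10,0.8,0,0,0,0],[10,0.8,0,0,0,0],[10,0.8,0,0,0,0]]]'
python3 need.py 597 -43.6 195 184.8
python3 -m creep '[[[10,0.8,0,0,0,0],[10,0.8,0,0,0,0],[10,0.8,0,0,0,0],[9,0.8,0,0,0,0],[0,0,0,0,0,0]]]'
python3 need.py 597 -43.6 195 184.8
```

```text
time: 14.32
tool_pos: [0.5521, -0.0472, 0.1988]
tool_rot: [3.141, 0.001, -3.059]
contact_force: [-2.0, -1.2, -1.2]
opening: 0.0182
shift [44.9  3.6 -3.8] turn [-0.   0.1  0.1] q6 -1.88 cup [-0.0247 -0.0234] F [-2.  -1.2 -1.2]
time: 14.73
tool_pos: [0.5972, -0.0427, 0.202]
tool_rot: [-3.141, 0.002, -3.057]
contact_force: [0.6, -0.3, 0.4]
opening: 0.0183
shift [-0.2 -0.9 -7. ] turn [ 0.   0.1 -0. ] q6 -1.85 cup [ 0.0206 -0.0227] F [ 0.6 -0.3  0.4]
```

```bash
python3 -m creep '[[[-15,-1.2,0,0,0,0],[-25,-2,0,0,0,0],[-25,-2,0,0,0,0],[-20,-1.5,0,0,0,0],[-10,-0.8,0,0,0,0]]]'
python3 -m creep '[[[0,0,25,0,0,0],[0,0,35,0,0,0],[0,0,35,0,0,0],[0,0,35,0,0,-7],[0,0,35,0,0,-7]]]' -1
python3 -m creep '[[[-4,0,30,0,0,-7],[-4,0,15,0,0,-7],[-4,0,0,0,0,-7],[-4,0,0,0,0,-7],[-4,0,0,0,0,-7]]]'
python3 -m creep '[[[0,0,0,0,0,-7],[0,0,0,0,0,-7],[0,0,0,0,0,-7],[0,0,0,0,0,-7],[0,0,0,0,0,-7]]]'
python3 -m creep '[[[0,0,0,0,0,-7],[0,0,0,0,0,-7],[0,0,0,0,0,-7],[0,0,0,0,0,-7],[0,0,0,0,0,-7]]]'
python3 -m creep '[[[0,0,0,0,0,-7],[0,0,0,0,0,-7],[0,0,0,0,0,-7],[0,0,0,0,0,-7],[0,0,0,0,0,-7]]]'
python3 need.py 425 93.4 410 10
```

```text
time: 15.15
tool_pos: [0.5038, -0.0497, 0.2059]
tool_rot: [-3.137, 0.015, -3.055]
contact_force: [-0.3, 0.3, -0.5]
opening: 0.0185
time: 15.57
tool_pos: [0.4985, -0.0489, 0.374]
tool_rot: [3.141, 0.003, 2.977]
contact_force: [0.9, -1.2, -0.0]
opening: 0.0472
time: 15.98
tool_pos: [0.4782, -0.0483, 0.4374]
tool_rot: [3.133, 0.031, 2.352]
contact_force: [0.1, 0.8, -0.8]
opening: 0.0806
time: 16.4
tool_pos: [0.4767, -0.0474, 0.4438]
tool_rot: [3.124, 0.038, 1.727]
contact_force: [-0.1, -0.0, -0.3]
opening: 0.0915
time: 16.82
tool_pos: [0.476, -0.0466, 0.4491]
tool_rot: [3.114, 0.038, 1.102]
contact_force: [-0.1, 0.3, -0.5]
opening: 0.0918
time: 17.23
tool_pos: [0.4753, -0.0458, 0.4542]
tool_rot: [3.106, 0.032, 0.477]
contact_force: [-0.1, -0.0, -0.1]
opening: 0.0918
shift [-50.3 139.2 -44.2] turn [  2.5  -1.1 -17.3] q6 0.86 cup [-0.1012 -0.0156] F [-0.1 -0.  -0.1]
```

```bash
python3 -m creep '[[[-14,35,-10,1.2,-1,-6],[-14,38,-12,1.2,0,-6],[-13,38,-12,0,0,-5],[-8,22,-6,0,0,0],[0,0,0,0,0,0]]]'
python3 need.py 425 93.4 410 10
python3 - <<'E'
from arc import *
rs=[]
for n in('scene','side','wrist'):
    st=robot.observe();a=viewer.read_camera(n);cv2.imwrite(f'pics/{n}8.png',a)
    h=cv2.cvtColor(a,cv2.COLOR_BGR2HSV);k=((h[...,0]>=4)&(h[...,0]<=15)&(h[...,1]>130)&(h[...,2]>60)).astype(np.uint8)
    N,L,S,Cn=cv2.connectedComponentsWithStats(k)
    pr=proj(*pose(n,st),[.4253,.0934,.162]);print(n,np.round(pr),[(S[i].tolist(),Cn[i].round(1).tolist()) for i in range(1,N) if S[i,4]>25 and np.hypot(*(Cn[i]-pr))<60])
E
```

```text
time: 17.65
tool_pos: [0.424, 0.0901, 0.4176]
tool_rot: [3.136, -0.009, 0.151]
contact_force: [-0.3, -0.9, -0.5]
opening: 0.0918
shift [ 1.   3.3 -7.6] turn [0.2 0.6 1.4] q6 1.46 cup [-0.1409  0.1241] F [-0.3 -0.9 -0.5]
scene [400. 220.] [([397, 210, 9, 22, 144], [400.8, 220.3])]
side [312. 276.] [([310, 271, 5, 16, 63], [312.1, 278.8])]
wrist [309. 248.] [([292, 229, 26, 44, 905], [305.6, 250.9])]
```

The post blobs in all three views agree with the prediction to within a few pixels. Lowering over it.

```bash
python3 -m creep '[[[1,2,-22,0,0.6,1.4],[0,1,-24,0,0,0],[0,0,-24,0,0,0],[0,0,-16,0,0,0],[0,0,-2,0,0,0]]]'
python3 -m creep '[[[0,0,0,0,0,0],[0,0,0,0,0,0],[0,0,0,0,0,0],[0,0,0,0,0,0],[0,0,0,0,0,0]]]' 0.13
python3 - <<'E'
from arc import *
st=robot.observe();p=st['tool_pos'];q=p[:2]*1e3;y=np.degrees(st['tool_rot'][2]);print(p,y,st['opening'],st['contact_force'])
for a in np.radians([85,80,75,70,65,60,55,50,45,40,35,30,25,20,15,10,5,0]):
    n=fold(a,.012,-1)*1e3;ny=90+4.78-np.degrees(a);print(round(np.degrees(a)),np.round(n,1),np.round(n-q,1),round(ny-y,1));q,y=n,ny
E
```

```text
time: 18.22
tool_pos: [0.4315, 0.0845, 0.333]
tool_rot: [3.131, -0.017, 0.17]
contact_force: [-0.6, -0.4, 0.5]
opening: 0.0916
time: 18.63
tool_pos: [0.4343, 0.0815, 0.3366]
tool_rot: [3.129, -0.022, 0.166]
contact_force: [0.7, -0.1, 0.6]
opening: 0.0631
[0.43430198 0.08154595 0.33662883] 9.502144450622716 0.06311669435540346 [ 0.72115507 -0.08850435  0.56210025]
85 [427.2  82.1] [-7.1  0.5] 0.3
80 [430.8  70.4] [  3.6 -11.7] 5.0
75 [435.4  59. ] [  4.6 -11.4] 5.0
70 [441.   48.1] [  5.6 -10.9] 5.0
65 [447.6  37.8] [  6.5 -10.4] 5.0
60 [455.  28.] [ 7.4 -9.8] 5.0
55 [463.2  18.9] [ 8.2 -9.1] 5.0
50 [472.2  10.6] [ 9.  -8.3] 5.0
45 [481.9   3.1] [ 9.7 -7.5] 5.0
40 [492.2  -3.6] [10.3 -6.6] 5.0
35 [503.   -9.3] [10.8 -5.7] 5.0
30 [514.3 -14.1] [11.3 -4.8] 5.0
25 [526.  -17.8] [11.7 -3.8] 5.0
20 [538.  -20.5] [12.  -2.7] 5.0
15 [550.1 -22.2] [12.1 -1.7] 5.0
10 [562.3 -22.8] [12.2 -0.6] 5.0
5 [574.6 -22.3] [12.2  0.5] 5.0
0 [586.8 -20.8] [12.2  1.5] 5.0
```

```bash
python3 -m creep '[[[-4,0,-4,0,0.8,0],[-3,0,-4,0,0,0],[-1,0,0,0,0,0],[0,-4,0,0,0,2]]]'
python3 -m creep '[[[3,-10,0,0,0,4],[4,-11,0,0,0,5],[5,-11,0,0,0,5],[6,-10,0,0,0,5]]]'
cat > arcto.py <<'E'
from arc import *
st=robot.observe();p=st['tool_pos'];q=p[:2]*1e3;y=np.degrees(st['tool_rot'][2]);print(p.round(4),round(y,1),st['opening'],st['contact_force'].round(1))
for a in range(85,-1,-5):
    n=fold(np.radians(a),.012,-1)*1e3;print(a,np.round(n-q,1),round(94.8-a-y,1),end=' | ')
E
python3 arcto.py
```

```text
time: 18.97
tool_pos: [0.4256, 0.0781, 0.3294]
tool_rot: [3.132, -0.011, 0.201]
contact_force: [1.0, -0.2, 0.6]
opening: 0.0408
time: 19.3
tool_pos: [0.4421, 0.037, 0.3291]
tool_rot: [3.135, -0.011, 0.55]
contact_force: [-0.0, 1.8, 0.2]
opening: 0.0399
[0.4421 0.037  0.3291] 31.5 0.03987903087212855 [-0.   1.8  0.2]
85 [-14.9  45.1] -21.7 | 80 [-11.3  33.4] -16.7 | 75 [-6.7 22.1] -11.7 | 70 [-1.1 11.2] -6.7 | 65 [5.5 0.8] -1.7 | 60 [12.9 -9. ] 3.3 | 55 [ 21.1 -18.1] 8.3 | 50 [ 30.1 -26.4] 13.3 | 45 [ 39.8 -33.9] 18.3 | 40 [ 50.1 -40.6] 23.3 | 35 [ 60.9 -46.3] 28.3 | 30 [ 72.2 -51. ] 33.3 | 25 [ 83.9 -54.8] 38.3 | 20 [ 95.8 -57.5] 43.3 | 15 [108.  -59.2] 48.3 | 10 [120.2 -59.8] 53.3 | 5 [132.5 -59.3] 58.3 | 0 [144.6 -57.8] 63.3 |
```

```bash
python3 -m creep '[[[11,-9,0,0,0,4],[9,-9,0,0,0,4],[9,-8,0,0,0,5],[10,-8,0,0,0,5]]]'; python3 arcto.py
```

```text
time: 19.63
tool_pos: [0.4803, 0.002, 0.3284]
tool_rot: [3.139, -0.008, 0.881]
contact_force: [-0.6, 0.7, 0.6]
opening: 0.0399
[0.4803 0.002  0.3284] 50.5 0.039899530103096985 [-0.6  0.7  0.6]
85 [-53.1  80.1] -40.7 | 80 [-49.5  68.3] -35.7 | 75 [-44.8  57. ] -30.7 | 70 [-39.2  46.1] -25.7 | 65 [-32.7  35.7] -20.7 | 60 [-25.3  25.9] -15.7 | 55 [-17.1  16.9] -10.7 | 50 [-8.1  8.5] -5.7 | 45 [1.6 1. ] -0.7 | 40 [11.9 -5.6] 4.3 | 35 [ 22.8 -11.3] 9.3 | 30 [ 34.1 -16.1] 14.3 | 25 [ 45.7 -19.9] 19.3 | 20 [ 57.7 -22.6] 24.3 | 15 [ 69.8 -24.2] 29.3 | 10 [ 82.1 -24.8] 34.3 | 5 [ 94.3 -24.4] 39.3 | 0 [106.5 -22.8] 44.3 |
```

```bash
python3 -m creep '[[[12,-5,0,0,0,5],[11,-5,0,0,0,5],[11,-5,0,0,0,5],[11,-4,0,0,0,5]]]'; python3 arcto.py
```

```text
time: 19.97
tool_pos: [0.5255, -0.0178, 0.3274]
tool_rot: [-3.139, -0.007, 1.249]
contact_force: [-1.0, 1.7, 0.3]
opening: 0.0396
[ 0.5255 -0.0178  0.3274] 71.5 0.03957504991685724 [-1.   1.7  0.3]
85 [-98.3  99.9] -61.7 | 80 [-94.7  88.2] -56.7 | 75 [-90.   76.9] -51.7 | 70 [-84.4  65.9] -46.7 | 65 [-77.9  55.6] -41.7 | 60 [-70.5  45.8] -36.7 | 55 [-62.3  36.7] -31.7 | 50 [-53.3  28.4] -26.7 | 45 [-43.6  20.9] -21.7 | 40 [-33.3  14.2] -16.7 | 35 [-22.5   8.5] -11.7 | 30 [-11.2   3.8] -6.7 | 25 [0.5 0. ] -1.7 | 20 [12.5 -2.7] 3.3 | 15 [24.6 -4.4] 8.3 | 10 [36.8 -5. ] 13.3 | 5 [49.1 -4.5] 18.3 | 0 [61.3 -3. ] 23.3 |
```

```bash
python3 -m creep '[[[12,-2,0,0,0,4],[11,-2,0,0,0,5],[11,-1,0,0,0,5],[9,0,0,0,0,4]]]'; python3 -m creep '[[[6,1,0,0,0,2],[5,1,0,0,0,2],[4,1,0,0,0,1]]]';  python3 arcto.py|tail -c 150; python3 need.py 587 -21 328 94.8
```

```text
time: 20.3
tool_pos: [0.5693, -0.0231, 0.326]
tool_rot: [-3.133, -0.007, 1.58]
contact_force: [-0.3, 0.0, 0.3]
opening: 0.04
time: 20.55
tool_pos: [0.5851, -0.0201, 0.3248]
tool_rot: [-3.13, -0.007, 1.676]
contact_force: [-0.7, 0.1, 1.1]
opening: 0.0399
1.2 | 25 [-59.    2.3] -26.2 | 20 [-47.1  -0.5] -21.2 | 15 [-35.   -2.1] -16.2 | 10 [-22.7  -2.7] -11.2 | 5 [-10.5  -2.3] -6.2 | 0 [ 1.7 -0.7] -1.2 | shift [ 1.9 -0.9  3.2] turn [-0.3 -0.7 -1.2] q6 -0.27 cup [0.0104 0.0009] F [-0.7  0.1  1.1]
```

Nearly shut. Pressing gently to the stop.

```bash
python3 -m creep '[[[3,0,1,0,0,0],[3,0,1,0,0,0]]]'; python3 -m creep '[[[3,0,0,0,0,0],[3,0,0,0,0,0]]]';python3 need.py 587 -21 328 94.8
```

```text
time: 20.72
tool_pos: [0.5891, -0.0198, 0.3247]
tool_rot: [-3.118, -0.009, 1.676]
contact_force: [-14.6, -3.6, 1.3]
opening: 0.04
time: 20.88
tool_pos: [0.5914, -0.0198, 0.324]
tool_rot: [-3.102, -0.01, 1.675]
contact_force: [-12.7, -0.4, 8.1]
opening: 0.0403
shift [-4.4 -1.2  4. ] turn [-0.4 -2.3 -1.2] q6 -0.27 cup [0.0167 0.0006] F [-12.7  -0.4   8.1]
```

```bash
python3 -m creep '[[[-6,0,0,0,-1,0],[-3,0,0,0,-1,0],[0,0,15,0,0,0],[0,0,25,0,0,0],[0,0,25,0,0,0]]]'
python3 -m creep '[[[0,0,25,0,0,0],[-30,0,15,0,0,0],[-35,0,0,0,0,0],[-35,0,0,0,0,0],[-35,0,0,0,0,0]]]'
python3 -m creep '[[[-35,0,0,0,0,0],[-30,0,0,0,0,0],[0,0,0,0,0,0]]]'
python3 - <<'E'
from arc import *
ims={}
for n in('scene','side','wrist'):
    st=robot.observe();a=viewer.read_camera(n);ims[n]=a;cv2.imwrite(f'pics/{n}9.png',a)
    h=cv2.cvtColor(a,cv2.COLOR_BGR2HSV);k=((h[...,0]>=4)&(h[...,0]<=15)&(h[...,1]>130)&(h[...,2]>60)).astype(np.uint8)
    N,L,S,Cn=cv2.connectedComponentsWithStats(k)
    pr=proj(*pose(n,st),[*fold(0),.162]);print(n,np.round(pr),[(S[i].tolist(),Cn[i].round(1).tolist()) for i in range(1,N) if S[i,4]>25 and np.hypot(*(Cn[i]-pr))<60])
print(st['time'],st['contact_force'],st['tool_pos'])
r=lambda a,w,h:cv2.resize(a,(w,h),interpolation=2)
top=np.hstack([r(ims['scene'],400,300),r(ims['side'],400,300)])
bot=np.hstack([r(ims['side'][160:310,150:350],400,300),r(ims['wrist'],400,300)])
cv2.imwrite('pics/fin.png',np.vstack([top,bot]))
E
```

```text
time: 21.3
tool_pos: [0.5797, -0.0193, 0.3849]
tool_rot: [-3.125, -0.01, 1.671]
contact_force: [-0.0, -0.4, -0.3]
opening: 0.04
time: 21.72
tool_pos: [0.4454, -0.0193, 0.4314]
tool_rot: [3.14, -0.006, 1.669]
contact_force: [0.4, -0.8, 0.6]
opening: 0.0401
time: 21.97
tool_pos: [0.372, -0.018, 0.4315]
tool_rot: [3.138, -0.006, 1.667]
contact_force: [-0.2, 0.8, 0.2]
opening: 0.0399
scene [321. 247.] [([319, 235, 8, 24, 150], [322.2, 247.2])]
side [272. 229.] [([268, 221, 8, 17, 91], [271.9, 227.9])]
wrist [585. 266.] [([556, 245, 58, 43, 1064], [580.9, 262.8])]
22.0667 [-0.11095844 -0.58258619  0.78697633] [ 0.37571185 -0.01858262  0.43215764]
```

View pics/fin.png

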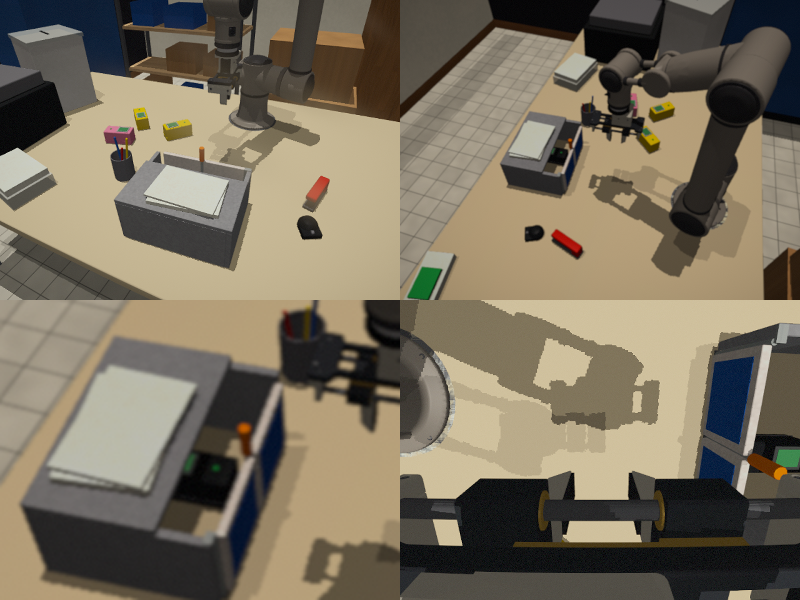

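The final views show the door flat across the doorway, the post in line at (245,430), and the reader upright behind it at (205,480). I'll check that the other objects didn't move, then hand in.

```bash
python3 - <<'E'
from arc import *
a=cv2.imread('pics/scene0.png').astype(np.float32);b=cv2.imread('pics/scene9.png').astype(np.float32)
g=lambda i:cv2.cvtColor(i,cv2.COLOR_BGR2GRAY)
for n,(x0,y0,x1,y1) in dict(cup=(176,215,216,290),pink=(165,200,216,230),yel1=(212,172,240,206),yel2=(258,190,310,222),stap=(484,280,530,335),mouse=(473,342,518,384),paper=(232,265,370,345)).items():
    p=g(a)[y0:y1,x0:x1];q=g(b)[y0-8:y1+8,x0-8:x1+8]
    r=cv2.matchTemplate(q,p,cv2.TM_CCOEFF_NORMED);_,v,_,l=cv2.minMaxLoc(r);print(n,round(v,3),l[0]-8,l[1]-8)
x,e=tri([ray(*pose('scene'),322.2,247.2),ray(*pose('side'),271.9,227.9)]);print('post cup',cup(x),x[2],e)
E
python3 -c "from h import *;print(robot.hand_in())"
```

```text
cup 0.783 0 0
pink 0.997 0 0
yel1 1.0 0 0
yel2 0.942 0 0
stap 1.0 0 0
mouse 1.0 0 0
paper 0.993 0 0
post cup [0.00118143 0.00101836] 0.16313024330599576 [0.0018610148610749572, 0.0018610148610749605]
the job is handed in; nothing more can be done
None
```

The reader is standing upright inside the cupboard with the bifold door shut flat in front of it, and the job is handed in at about 22 s of the 72 s allowed.

- **Door opened:** I pushed the orange post along its arc until it met its stop at about 15 N, with both panels folded back against the left side.
- **Reader put in:** I gripped the reader at 56 mm wide, set it down in the doorway and pushed it in. From the hand's position, its rear face is about 30 mm behind the door line. That is not a direct camera measurement.
- **Door shut:** I pushed the post back until it met the stop at about 13 N. Two cameras then put the post at cupboard (1, 1) mm and 163 mm high, against (0, 0) and 162 expected.
- **Other things:** Image matching from before to after showed 0 px shift for the stapler, mouse, pen cup, papers and the pink and yellow look-alikes. The pen cup's match score was weaker at 0.78, probably because the reader, which stood behind it, is gone from that view.
- **Disagreement:** The reader's top corners triangulated at about 52–55 mm instead of 60 mm, which I put down to its rounded black edges. The grip width and the height where it touched the desk were as expected.

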